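Sort three mixed-up watches back into their repair dishes

TASK

The three watches on the bench are each lying in the wrong repair dish: put the gold watch in the red dish, the steel one with the blue dial in the green dish and the black one in the yellow dish, each face up, flat and centred on the dish's grey pad. The dishes hold one watch each, so park one of them face up on the middle of the leather pad of the steel bench block on the way. Set every watch down gently rather than dropping it, do not let watches touch one another or the bare bench, and leave the movement cup and the black loupe standing where they are.

Things in the scene. Friction and masses are not known exactly. Their poses are not given: they have to be found in the camera images.
- watch_gold: Watch head, gold-coloured brass case, white dial; about 80 g. Round case 40 mm across, 11 mm thick, with 24 mm wide blocks at 12 and 6 o'clock whose flat end faces (10 mm high, 48 mm apart) are the faces to grip; crown at 3 o'clock sticks out 3.5 mm. Origin: centre of underside; x to the crown, y to 12 o'clock (grip faces at +y, -y), z up. Starts face up on a dish pad; any yaw will do.
- watch_steel: Watch head, steel case, blue dial; about 80 g. Round case 40 mm across, 11 mm thick, with 24 mm wide blocks at 12 and 6 o'clock whose flat end faces (10 mm high, 48 mm apart) are the faces to grip; crown at 3 o'clock sticks out 3.5 mm. Origin: centre of underside; x to the crown, y to 12 o'clock (grip faces at +y, -y), z up. Starts face up on a dish pad; any yaw will do.
- watch_black: Watch head, black case, orange dial; about 80 g. Round case 40 mm across, 11 mm thick, with 24 mm wide blocks at 12 and 6 o'clock whose flat end faces (10 mm high, 48 mm apart) are the faces to grip; crown at 3 o'clock sticks out 3.5 mm. Origin: centre of underside; x to the crown, y to 12 o'clock (grip faces at +y, -y), z up. Starts face up on a dish pad; any yaw will do.
- dish_red: Round red plastic repair dish fixed to the bench, 92 mm outside, rim 7 mm high, with a round grey pad in the middle, 56 mm across, whose flat top is 10 mm above the bench. Origin: centre of the underside, at bench height; z up. Room for one watch, on the pad.
- dish_green: Round green plastic repair dish fixed to the bench, 92 mm outside, rim 7 mm high, with a round grey pad in the middle, 56 mm across, whose flat top is 10 mm above the bench. Origin: centre of the underside, at bench height; z up. Room for one watch, on the pad.
- dish_yellow: Round yellow plastic repair dish fixed to the bench, 92 mm outside, rim 7 mm high, with a round grey pad in the middle, 56 mm across, whose flat top is 10 mm above the bench. Origin: centre of the underside, at bench height; z up. Room for one watch, on the pad.
- block: Square steel bench block fixed to the bench, 90 x 90 x 20 mm, with a round brown leather pad in the middle, 56 mm across and 4 mm thick, so its flat top is 24 mm above the bench. Empty at the start: the free spot. Origin: centre of the underside, at bench height; z up.
- movement_cup: Bystander: loose white round cup 38 mm across and 16 mm high holding a brass watch movement (20 mm high in all, 60 g). Origin: centre of the underside.
- loupe: Bystander: loose black eye loupe standing on its wide end, a cone 36 mm across below, 26 mm above, 26 mm high, 40 g. Origin: centre of the underside.

How it is judged:
By the outcome, as a careful person would: the job done as asked, in the order asked, and still so for the second after the job is handed in, with the robot touching nothing.
It also fails if it takes over 109 s, if anything falls off the work surface, if the arm or the gripper's body presses on something with over 40 N, if the wrist force passes 120 N, or if a joint passes its speed limit or range.

ROBOT

A 6-joint arm with a two-finger parallel gripper is mounted at the origin on the work surface. World frame = base frame: x ahead of the robot, y to its left, z up, the work surface at z = 0. Lengths are in mm, angles in rad, forces in N, time in s.
With the tool pointing down it reaches from about 425 to 1125 mm from the base axis. Payload 14.9 kg.
Tool frame: the origin (TCP) lies on the centre line of the jaws, within the pads' length; the fingertips stand 17 mm ahead of it and the grasp point (between the pads) lies 2 mm behind it; z points along the fingers, y is the line along which they close (so a half turn about z gives the same grasp; the last joint's range is limited). The gripper opens to 91 mm and grips with 3 to 60 N. Pads are 32 mm wide; open, the fingers measure 118 mm over their backs; the gripper's body (76 mm by 178 mm) begins 60 mm behind the grasp point.
Start: joints at [-1.16, 0.379, 1.734, -0, 1.028, -0.033], TCP at [300.56, -632.204, 230.932] pointing down, gripper open.
Joint ranges: [-2.77, 2.77], [-0.74, 2.19], [0, 2.66], [-1.06, 4.2], [0.31, 2.87], [-3.08, 3.08]. Speed limits (rad/s): [1.89, 1.89, 2.39, 3.14, 3.14, 3.14].

INTERFACE

Orientations are given as a unit quaternion [x, y, z, w].
In Python, from bench import robot, cams, ticket, models gives the robot as it stands.
- The arm moves only by the tool arm_command, never from a script. Its argument "commands" is text: rows parted by semicolons, each of 5 numbers parted by spaces: the opening, from -1 (shut) to 1 (fully open), then the shift along the tool's x, y, z each as a share of 0.03 m, from -1 to 1, then the turn about the tool's z as a share of 5 degrees, from -1 to 1. In form: hand x y z yaw; .... A call has exactly 10 rows; each row shifts and turns the commanded pose from where the row before left it, along the tool's axes as they then stand; what a row does not reach is not made up. A row lasts 1/8 s, in which the tool goes at most 62.5 mm and 10.7 degrees, less where a joint would pass 70% of its speed; a pose out of reach is approached as far as the arm can. A call with a number of a shift or a turn outside -1 to 1 is refused whole. A call with a gripper value outside its range is refused whole. The fingers move at their own pace and stop on an object; "squeeze" is the grip in N (left out, the last holds). Time passes only in rows, so rows that do not move let the fingers close, or fill a call up. It gives the time, the measured TCP pose, the force, the opening and the grip force at its end, in the units of the state.
- robot.state(): the state, without advancing time (a new reading comes with each control period).
- cams.camera(name): name is "scene" or "top" or "wrist"; returns a dict with "image" (400x640x3 uint8, red, green, blue), "fx", "fy", "cx", "cy" (pixels), "k1" (the pictures are not rectified: a ray, as slopes to the right and down, at radius r is drawn at 1 + k1 r^2 times it, then the intrinsics apply), "cam_to_world" (4x4, takes a point from camera to world coordinates); the wrist camera has in their place "mount" (4x4, takes a point from camera to tool coordinates, whose origin is the TCP and whose axes are the flange's). Camera axes: x right, y down, z forward; pixel columns grow to the right and rows downward; lengths in mm; the calibration is good to about 2 mm. A picture is of the moment at which its call begins: read the wrist's pose just before it. There is no depth.
- ticket.sign_off(): hands the job in; it is judged then, once.
Trained networks look in a picture, given as the dict that the camera call returned (one of the last four; its "shot" number tells which), for a name from the list of things; names that differ only in an ending like _2 or _b are one class to them, and where a whole thing is asked for, a point or a joint stands for the part that bears it (a point fixed in the world has none). Each returns a list of dicts, best first, with "confidence" (0 to 1); they miss things now and then, are a little off and sometimes report something else, mostly with a low value. They report only what shows in the picture. A call takes as long as a camera call.
- models.boxes_of(name, picture): "point" ([column, row] in pixels, amid what is visible of it).
The state is a dict: "t": time; "qpos": joint angles; "dq": joint speeds; "tau": joint torques, N m; "tcp_pos": TCP position; "tool_rot": TCP orientation; "force": force on the tool from outside, world axes, zero at the start; "torque": the same for the moment, N m; "opening": opening from 0.0 (shut) to 1.0 (fully open); "finger_force": force on a finger pad.
Only numpy, scipy, OpenCV 4.12 (cv2) and the standard library are available. Lean on these libraries where they do the work, as an engineer would, in place of code of your own. Each camera call takes 0.05 s, during which the arm holds its last target. There are 200 camera calls.

## Working session

There is one attempt and no reset: what is moved stays moved. The work goes in short steps, Python scripts to look and compute and a tool call to move; the robot and the scene stay as the last step left them, time stands still between calls to the robot, and variables do not carry over. Pictures are saved under pics/ and viewed, at most 14 in all, crops included, and the job is handed in when it is done.

Besides the shell and the picture viewer there is one more tool, called after "Call:" as name(argument=value, ...), one argument or row to a line, values as JSON. arm_command: Moves the arm, as the interface text tells. Its arguments: {"type":"object","properties":{"commands":{"type":"string"},"squeeze":{"type":"number"}},"required":["commands"]}

```bash
mkdir -p pics; cat > h.py <<'E'
import numpy as np, cv2
from bench import robot, cams, ticket, models
from scipy.spatial.transform import Rotation as R
def pose(p, st=None):
    if 'cam_to_world' in p: return np.array(p['cam_to_world'])
    T=np.eye(4);T[:3,:3]=R.from_quat(st['tool_rot']).as_matrix();T[:3,3]=st['tcp_pos'];return T@np.array(p['mount'])
def ray2w(p,px,z,st=None):
    T=pose(p,st);d=np.array([(px[0]-p['cx'])/p['fx'],(px[1]-p['cy'])/p['fy']]);u=d.copy()
    for _ in range(10): u=d/(1+p['k1']*(u@u))
    v=T[:3,:3]@np.array([*u,1]);return T[:3,3]+v*(z-T[2,3])/v[2]
def w2px(p,X,st=None):
    T=pose(p,st);c=T[:3,:3].T@(np.array(X)-T[:3,3]);u=c[:2]/c[2];u=u*(1+p['k1']*(u@u));return np.array([u[0]*p['fx']+p['cx'],u[1]*p['fy']+p['cy']])
def rectify(p,z,x0,x1,y0,y1,s,st=None):
    "top-down view at height z: image col = (y1-y)*s, row=(x1-x)*s"
    W,H=int((y1-y0)*s),int((x1-x0)*s);m=np.zeros((H,W,2),np.float32)
    T=pose(p,st);c,r=np.meshgrid(np.arange(W),np.arange(H))
    X=np.stack([x1-r/s,y1-c/s,np.full(c.shape,z)],-1)-T[:3,3];C=X@T[:3,:3];u=C[...,:2]/C[...,2:];u=u*(1+p['k1']*(u**2).sum(-1,keepdims=True))
    return cv2.remap(p['image'],(u[...,0]*p['fx']+p['cx']).astype(np.float32),(u[...,1]*p['fy']+p['cy']).astype(np.float32),cv2.INTER_CUBIC)
def save(n,im): cv2.imwrite('pics/'+n,cv2.cvtColor(im,cv2.COLOR_RGB2BGR))
E
python3 - <<'E'
from h import *
np.set_printoptions(precision=1,suppress=True)
s=robot.state();print(s)
Z=dict(watch_gold=21,watch_steel=21,watch_black=21,dish_red=7,dish_green=7,dish_yellow=7,block=22,movement_cup=18,loupe=26)
for n in ['top','scene']:
    p=cams.camera(n);save(n+'0.png',p['image']);print(n,p['fx'],p['k1'],pose(p)[:3,3])
    for k,z in Z.items():
        for b in models.boxes_of(k,p)[:2]: print(k,b['confidence'],np.array(b['point']),ray2w(p,b['point'],z)[:2])
p=cams.camera('wrist');print(p['fx'],p['mount'])
E
```

```text
{'t': 0.0, 'qpos': array([-1.2,  0.4,  1.7, -0. ,  1. , -0. ]), 'dq': array([ 0., -0., -0.,  0.,  0., -0.]), 'tau': array([ -0. , -76.4, -43.4,   0.1,   0. ,  -0. ]), 'tcp_pos': array([ 300.4, -631.9,  230.3]), 'tool_rot': array([ 1. ,  0.2, -0. , -0. ]), 'force': array([0.3, 0.6, 0.1]), 'torque': array([ 0., -0.,  0.]), 'finger_force': 0.0, 'opening': 0.9961080723041373}
top 373.9236634986056 -0.03149907056022884 [399.5  -2.  857.1]
watch_gold 0.85 [265.1 166.3] [636.4 108.4]
watch_steel 0.52 [378.6 174.9] [ 621.  -154.4]
watch_black 0.75 [382.8 252.1] [ 444.1 -161.3]
watch_black 0.64 [210.4 234.9] [475.1 224.3]
dish_red 0.93 [374.1 254.2] [ 439.8 -144.2]
dish_green 0.7 [268.  173.8] [622.2 102.7]
dish_yellow 0.89 [370.5 177.6] [ 617.8 -137.8]
block 0.73 [209.9 238.3] [467.4 224.6]
movement_cup 0.65 [209.2 236. ] [472.9 227.6]
loupe 0.65 [310.7 251.9] [441.5  -1. ]
scene 432.08225477150194 -0.005565183659687422 [1024.7  143.7  580.9]
watch_gold 0.56 [370.6 282.9] [641.  108.6]
watch_gold 0.48 [456.2 228.5] [491.2 226.4]
watch_steel 0.93 [223.6 241.5] [ 629.8 -144. ]
watch_black 0.69 [259.8 173.6] [ 453.9 -150.4]
dish_red 0.69 [224.6 237.5] [ 611.3 -153.4]
dish_red 0.67 [261.4 182.9] [ 464.2 -144.4]
dish_green 0.75 [368.1 298.5] [660.2 109.8]
dish_yellow 0.56 [230.  249.1] [ 632.  -133.6]
block 0.64 [459.6 226.8] [486.6 231.6]
movement_cup 0.68 [310.4 255.9] [615.4   3.7]
loupe 0.69 [335.6 191.3] [465.5   5.6]
307.17651327324853 [[   0.    -1.    -0.3   74.8]
 [   1.     0.    -0.    -0.6]
 [   0.    -0.3    1.  -153.1]
 [   0.     0.     0.     1. ]]
```

```bash
python3 - <<'E'
from h import *
p=cams.camera('top');s=robot.state()
im=rectify(p,15,380,700,-230,290,1.5);save('rect.png',im)
p=cams.camera('scene');save('scene1.png',p['image'])
E
```

```text
(no output)
```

View pics/rect.png

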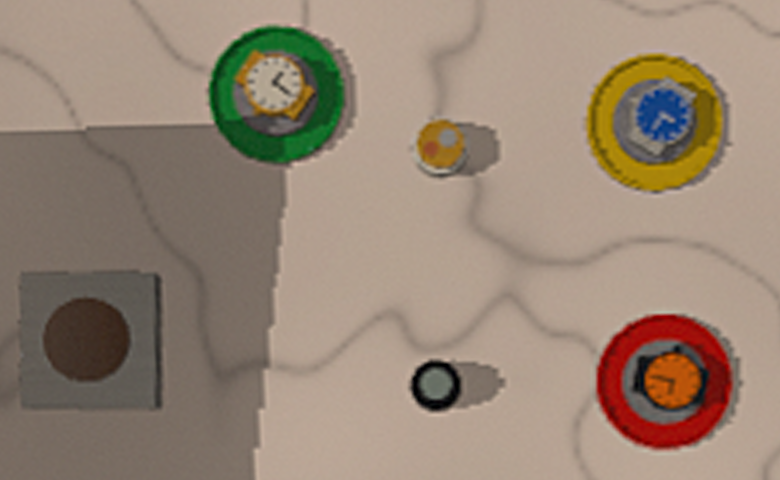

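View pics/scene1.png

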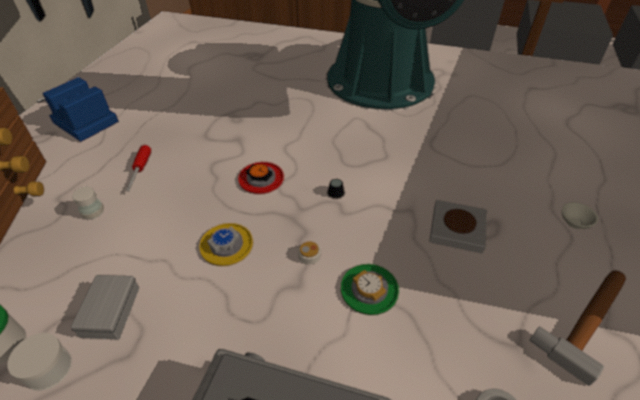

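```bash
cat >> h.py <<'E'
def yawdeg(st):
    M=R.from_quat(st['tool_rot']).as_matrix();return np.degrees(np.arctan2(M[1,1],M[0,1]))
def plan(x,y,z,yaw,half=None):
    "tool-y axis to point along yaw deg (mod 180); prints turn rows and shift rows"
    st=robot.state();yc=yawdeg(st);d=np.array([x,y,z])-st['tcp_pos']
    M=R.from_quat(st['tool_rot']).as_matrix();t=(yaw-yc+90)%180-90
    for dw in ([t] if half is None else [t,t-180*np.sign(t)]):
        c=M@R.from_euler('z',-dw,degrees=True).as_matrix() # tool z down: +turn about tool z lowers world yaw
        print('t',round(st['t'],2),'tcp',st['tcp_pos'].round(1),'yawY',round(yc,1),'q',st['qpos'].round(2),'op',round(st['opening'],3),'F',st['force'].round(1),'turn/5deg',round(-dw/5,2),'shift/30 after turn',(c.T@d/30).round(2),'now',(M.T@d/30).round(2))
E
python3 - <<'E'
from h import *
print(R.from_quat(robot.state()['tool_rot']).as_matrix().round(3))
plan(620,95,150,50,1)
E
```

```text
[[ 0.903  0.429 -0.   ]
 [ 0.429 -0.903  0.   ]
 [ 0.    -0.    -1.   ]]
t 1.15 tcp [ 300.5 -632.2  230.9] yawY -64.6 q [-1.16  0.38  1.73 -0.    1.03 -0.03] op 0.996 F [-0.2 -0.7 -1.2] turn/5deg 13.09 shift/30 after turn [ -7.42 -25.41   2.7 ] now [ 20.02 -17.32   2.7 ]
t 1.15 tcp [ 300.5 -632.2  230.9] yawY -64.6 q [-1.16  0.38  1.73 -0.    1.03 -0.03] op 0.996 F [-0.2 -0.7 -1.2] turn/5deg -22.91 shift/30 after turn [ 7.42 25.41  2.7 ] now [ 20.02 -17.32   2.7 ]
```

Call:
arm_command(
  commands="1 0 0 .2 1;1 0 0 .2 1;1 0 0 .2 1;1 0 0 .2 1;1 0 0 .2 1;1 0 0 .2 1;1 0 0 .2 1;1 0 0 .2 1;1 0 0 .2 1;1 0 0 .2 1",
  squeeze=15,
)

```text
t: 2.4
tcp_pos: [300.6, -632.2, 170.8]
tool_rot: [0.977, -0.214, 0.0, 0.0]
force: [0.9, 0.2, -0.6]
opening: 0.999
finger_force: 0.0
```

Call:
arm_command(
  commands="1 0 0 0 1;1 0 0 0 1;1 0 0 0 1;1 -.29 -1 0 0;1 -.29 -1 0 0;1 -.29 -1 0 0;1 -.29 -1 0 0;1 -.29 -1 0 0;1 -.29 -1 0 0;1 -.29 -1 0 0",
)

```text
t: 3.65
tcp_pos: [387.8, -430.7, 171.1]
tool_rot: [0.941, -0.339, 0.0, 0.0]
force: [0.5, -0.1, -0.1]
opening: 0.996
finger_force: 0.0
```

Call:
arm_command(
  commands="1 -.29 -1 0 0;1 -.29 -1 0 0;1 -.29 -1 0 0;1 -.29 -1 0 0;1 -.29 -1 0 0;1 -.29 -1 0 0;1 -.29 -1 0 0;1 -.29 -1 0 0;1 -.29 -1 0 0;1 -.29 -1 0 0",
)

```text
t: 4.9
tcp_pos: [511.9, -143.9, 171.1]
tool_rot: [0.941, -0.338, 0.0, -0.0]
force: [0.3, -0.2, -0.3]
opening: 1.003
finger_force: 0.0
```

Call:
arm_command(
  commands="1 -.29 -1 0 0;1 -.29 -1 0 0;1 -.29 -1 0 0;1 -.29 -1 0 0;1 -.29 -1 0 0;1 -.29 -1 0 0;1 -.29 -1 0 0;1 -.29 -1 0 0;1 -.1 -.4 0 0;1 0 0 0 0",
)

```text
t: 6.15
tcp_pos: [616.0, 95.8, 170.8]
tool_rot: [0.941, -0.338, -0.0, 0.0]
force: [-0.3, 0.2, 0.7]
opening: 1.001
finger_force: 0.0
```

```bash
cat >> h.py <<'E'
def look(n,x0,x1,y0,y1,s,z):
    st=robot.state();p=cams.camera('wrist');save(n+'_raw.png',p['image']);save(n+'.png',rectify(p,z,x0,x1,y0,y1,s,st));return st,p
E
python3 - <<'E'
from h import *
plan(637,107,150,50)
st,p=look('g1',575,695,45,165,5,20)
for k,z in [('watch_gold',21),('dish_green',7)]:
  for b in models.boxes_of(k,p)[:2]: print(k,b['confidence'],np.array(b['point']),ray2w(p,b['point'],z,st)[:2])
E
```

```text
t 6.15 tcp [616.   95.8 170.8] yawY -129.5 q [ 0.12  0.34  1.92 -0.    0.88  2.38] op 1.001 F [-0.3  0.2  0.7] turn/5deg 0.09 shift/30 after turn [ 0.29 -0.74  0.69] now [ 0.3  -0.73  0.69]
watch_gold 0.96 [295.8 170.7] [641.5054879  104.28948451]
watch_gold 0.66 [498.1  38.4] [ 617.83556876 -118.44317037]
dish_green 0.69 [306.4 153.2] [647.03332947  86.4454532 ]
```

View pics/g1.png

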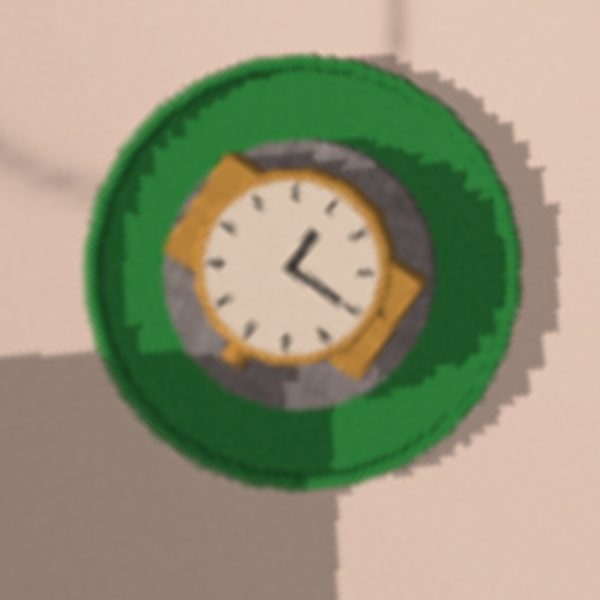

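```bash
cat >> h.py <<'E'
HUE=dict(green=(45,85),yellow=(22,32),red=(172,8))
def dish(p,st,col,x,y):
    out=[]
    for z in (7,):
        im=rectify(p,z,x-75,x+75,y-75,y+75,5,st);h=cv2.cvtColor(im,cv2.COLOR_RGB2HSV);a,b=HUE[col]
        hh=h[...,0];m=((hh>=a)&(hh<=b)) if a<b else ((hh>=a)|(hh<=b));m=(m&(h[...,1]>140)&(h[...,2]>40)).astype(np.uint8)
        c=max(cv2.findContours(m,cv2.RETR_EXTERNAL,cv2.CHAIN_APPROX_NONE)[0],key=cv2.contourArea);c=cv2.convexHull(c)
        (u,v),d,_=cv2.fitEllipse(c);out.append((x+75-v/5,y+75-u/5,d[0]/5,d[1]/5))
    return np.array(out).round(1)
E
python3 - <<'E'
from h import *
st=robot.state();p=cams.camera('wrist');print(dish(p,st,'green',637,105),pose(p,st)[:3,3])
p=cams.camera('top')
for c,x,y in [('green',637,105),('yellow',618,-147),('red',445,-153)]: print(c,dish(p,None,c,x,y))
plan(641.8,106,29,57)
E
```

```text
[[639.2 106.7  89.   89.3]] [672.96565656  47.15822069 323.91937949]Traceback (most recent call last):
  File "<stdin>", line 4, in <module>
  File "h.py", line 37, in dish
    c=max(cv2.findContours(m,cv2.RETR_EXTERNAL,cv2.CHAIN_APPROX_NONE)[0],key=cv2.contourArea);c=cv2.convexHull(c)
ValueError: max() iterable argument is empty
```

```bash
sed -i 's/h\[...,1\]>140/h[...,1]>SAT/; s/^HUE/SAT=140\nHUE/' h.py
python3 - <<'E'
import h
from h import *
plan(641.8,106,29,57)
p=cams.camera('top')
h.SAT=100
for c,x,y in [('green',637,105),('yellow',618,-147),('red',445,-153)]:
    try: print(c,dish(p,None,c,x,y))
    except Exception as e: print(c,e)
E
```

```text
t 6.4 tcp [615.8  94.9 170.9] yawY -129.6 q [ 0.12  0.34  1.92 -0.    0.88  2.38] op 1.0 F [ 0.2 -0.2  0.1] turn/5deg -1.32 shift/30 after turn [ 0.53 -0.79  4.73] now [ 0.43 -0.84  4.73]
green [[649.7 111.6   4.4   7.5]]
yellow [[ 620.8 -146.8   91.5   92.4]]
red [[ 446.2 -154.1   91.9   92.7]]
```

Call:
arm_command(
  commands="1 0 0 0 -.65;1 0 0 0 -.65;1 .25 -.4 .7 0;1 .28 -.39 .8 0;1 0 0 .9 0;1 0 0 .9 0;1 0 0 .7 0;1 0 0 .5 0;1 0 0 .23 0;1 0 0 0 0",
)

```text
t: 7.7
tcp_pos: [642.3, 106.8, 29.0]
tool_rot: [0.959, -0.285, -0.0, 0.0]
force: [0.0, 0.3, 0.3]
opening: 1.003
finger_force: 0.0
```

```bash
python3 -c "
from h import *
plan(641.8,106,29,57)"
```

```text
t 7.7 tcp [642.3 106.8  29. ] yawY -123.1 q [0.13 0.59 1.88 0.   0.68 2.28] op 1.003 F [0.  0.3 0.3] turn/5deg -0.01 shift/30 after turn [-0.    0.03  0.  ] now [-0.    0.03  0.  ]
```

Call:
arm_command(
  commands="-1 0 0 0 0;-1 0 0 0 0;-1 0 0 0 0;-1 0 0 0 0;-1 0 0 0 0;-1 0 0 0 0;-1 0 0 0 0;-1 0 0 0 0;-1 0 0 0 0;-1 0 0 0 0",
  squeeze=15,
)

```text
t: 8.95
tcp_pos: [642.3, 106.8, 29.1]
tool_rot: [0.959, -0.285, 0.0, -0.0]
force: [-1.5, -0.9, 4.8]
opening: 0.524
finger_force: 15.0
```

Call:
arm_command(
  commands="-1 0 0 -.3 0;-1 0 0 -.8 0;-1 0 0 -.9 0;-1 -.7 -.3 -.8 0;-1 -1 -.3 -.3 0;-1 -1 -.4 0 0;-1 -1 -.4 0 0;-1 -1 -.4 0 0;-1 -1 -.3 0 0;-1 -.8 -.3 0 0",
)

```text
t: 10.2
tcp_pos: [517.4, 274.4, 122.5]
tool_rot: [0.959, -0.284, 0.0, -0.0]
force: [0.8, 0.2, -1.3]
opening: 0.525
finger_force: 15.0
```

Call:
arm_command(
  commands="-1 -.5 0 0 0;-1 0 0 0 0;-1 0 0 0 0;-1 0 0 0 0;-1 0 0 0 0;-1 0 0 0 0;-1 0 0 0 0;-1 0 0 0 0;-1 0 0 0 0;-1 0 0 0 0",
)

```text
t: 11.45
tcp_pos: [505.6, 281.8, 122.0]
tool_rot: [0.959, -0.285, -0.0, 0.0]
force: [0.0, 0.0, -0.6]
opening: 0.522
finger_force: 15.0
```

```bash
python3 - <<'E'
from h import *
plan(473,230,43,57)
st,p=look('b1',400,545,160,305,4,24)
p['image'];a=p['image'];b=rectify(p,24,400,545,160,305,4,st)
save('b1c.png',cv2.hconcat([cv2.resize(a,(640,400))[:, 60:460],cv2.resize(b,(400,400))]))
E
```

```text
t 11.45 tcp [505.6 281.8 122. ] yawY -123.1 q [ 0.47  0.35  2.02 -0.    0.77  2.62] op 0.522 F [ 0.   0.  -0.6] turn/5deg -0.01 shift/30 after turn [0.03 2.04 2.63] now [0.03 2.04 2.63]
```

View pics/b1c.png

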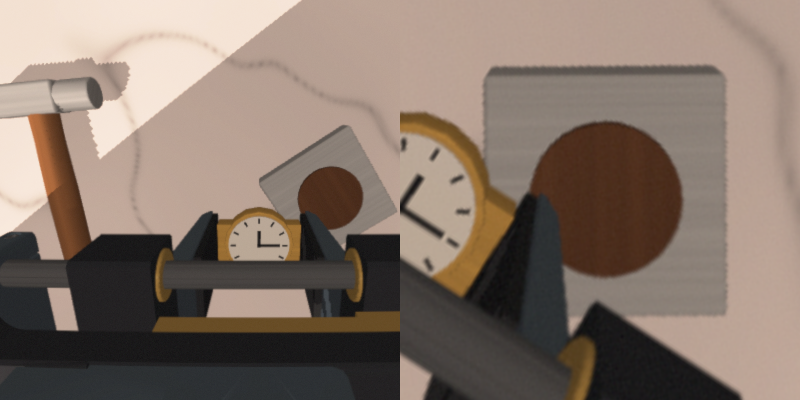

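Call:
arm_command(
  commands="-1 .03 .7 0 0;-1 0 .7 .2 0;-1 0 .64 .5 0;-1 0 0 .8 0;-1 0 0 .6 0;-1 0 0 .3 0;-1 0 0 .1 0;-1 0 0 .05 0;-1 0 0 .04 0;-1 0 0 0 0",
)

```text
t: 12.75
tcp_pos: [473.1, 230.1, 44.6]
tool_rot: [0.959, -0.285, 0.0, -0.0]
force: [-0.9, -0.4, -0.2]
opening: 0.523
finger_force: 15.0
```

Call:
arm_command(
  commands="-1 0 0 .02 0;-1 0 0 .015 0;-1 0 0 .01 0;-1 0 0 0 0;-1 0 0 0 0;-1 0 0 0 0;-1 0 0 0 0;-1 0 0 0 0;-1 0 0 0 0;-1 0 0 0 0",
)

```text
t: 14.0
tcp_pos: [473.0, 230.0, 43.1]
tool_rot: [0.959, -0.285, -0.0, -0.0]
force: [-1.8, 0.6, 5.3]
opening: 0.524
finger_force: 15.0
```

Call:
arm_command(
  commands="-.2 0 0 0 0;.2 0 0 0 0;.5 0 0 0 0;1 0 0 0 0;1 0 0 0 0;1 0 0 -.2 0;1 0 0 -.8 0;1 0 0 -1 0;1 0 0 -1 0;1 0 0 -1 0",
)

```text
t: 15.25
tcp_pos: [472.9, 229.9, 164.4]
tool_rot: [0.959, -0.285, 0.0, -0.0]
force: [0.2, 0.0, -0.4]
opening: 1.0
finger_force: 0.0
```

```bash
python3 - <<'E'
from h import *
plan(473,230,43,57)
st,p=look('b2',400,545,160,305,4,24)
for b in models.boxes_of('watch_gold',p)[:1]: print(b,ray2w(p,b['point'],35,st))
plan(600,-130,160,-40,1)
E
```

```text
t 15.25 tcp [472.9 229.9 164.4] yawY -123.1 q [0.41 0.2  2.12 0.   0.82 2.56] op 1.0 F [ 0.2  0.  -0.4] turn/5deg -0.01 shift/30 after turn [ 0.   -0.    4.05] now [ 0.   -0.    4.05]
{'point': [318.4, 187.7], 'confidence': 0.75} [474.60499496 229.09510779  35.        ]
t 15.35 tcp [474.5 230.7 166.3] yawY -123.1 q [ 0.41  0.2   2.11 -0.    0.82  2.56] op 1.002 F [ 0.6 -0.3  0.6] turn/5deg -16.61 shift/30 after turn [-6.52 10.93  0.21] now [10.07  7.79  0.21]
t 15.35 tcp [474.5 230.7 166.3] yawY -123.1 q [ 0.41  0.2   2.11 -0.    0.82  2.56] op 1.002 F [ 0.6 -0.3  0.6] turn/5deg 19.39 shift/30 after turn [  6.52 -10.93   0.21] now [10.07  7.79  0.21]
```

View pics/b2.png

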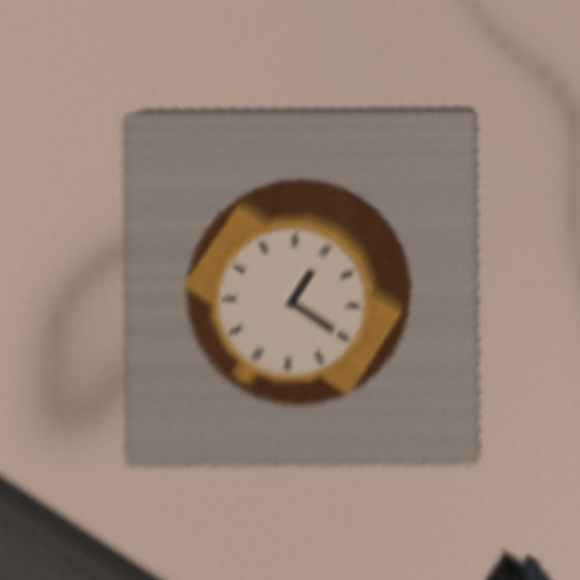

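Call:
arm_command(
  commands="1 .59 .46 0 -.98;1 .55 .51 0 -.98;1 .51 .55 0 -.98;1 .46 .59 0 -.98;1 .41 .63 0 -.98;1 .35 .66 0 -.98;1 .29 .69 0 -.98;1 .23 .71 0 -.98;1 .17 .73 0 -.98;1 .11 .74 0 -.98",
)

```text
t: 16.6
tcp_pos: [547.1, 17.2, 162.5]
tool_rot: [0.99, 0.14, -0.0, -0.0]
force: [0.5, 0.2, -0.3]
opening: 0.999
finger_force: 0.0
```

Call:
arm_command(
  commands="1 .04 .75 0 -.98;1 -.02 .75 0 -.98;1 -.09 .75 0 -.98;1 -.15 .74 0 -.98;1 -.21 .72 0 -.98;1 -.27 .7 0 -.98;1 -.33 .67 0 -.98;1 0 0 0 0;1 0 0 0 0;1 0 0 0 0",
)

```text
t: 17.85
tcp_pos: [598.7, -130.4, 162.8]
tool_rot: [0.906, 0.424, -0.0, -0.0]
force: [-0.6, 0.0, -0.1]
opening: 1.0
finger_force: 0.0
```

```bash
python3 - <<'E'
from h import *
st,p=look('s1',560,680,-210,-90,5,20)
print(dish(p,st,'yellow',620,-147),pose(p,st)[:3,3])
for b in models.boxes_of('watch_steel',p)[:1]: print(b,ray2w(p,b['point'],20,st))
plan(620,-147,29,-40)
E
```

```text
[[ 613.8 -111.1   14.3   25.6]] [646.17685689 -72.16253659 315.90548511]
{'point': [348.9, 186.7], 'confidence': 0.58} [ 621.40065273 -148.90595987   20.        ]
t 17.95 tcp [ 598.8 -130.5  163. ] yawY -39.8 q [-0.25  0.33  1.94  0.    0.86  0.44] op 1.0 F [-0.3  0.5  0.6] turn/5deg 0.05 shift/30 after turn [0.03 0.89 4.47] now [0.03 0.89 4.47]
```

View pics/s1.png

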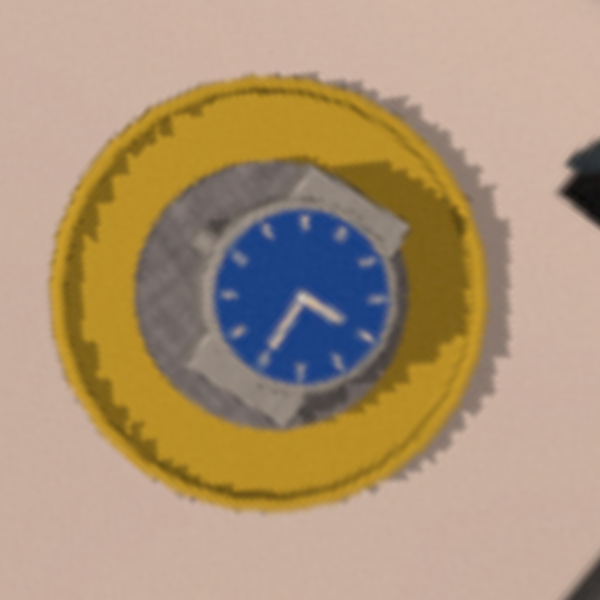

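```bash
python3 -c "
from h import *
plan(620.9,-150.2,29,-32.5)"
```

```text
t 17.95 tcp [ 598.8 -130.5  163. ] yawY -39.8 q [-0.25  0.33  1.94  0.    0.86  0.44] op 1.0 F [-0.3  0.5  0.6] turn/5deg -1.45 shift/30 after turn [-0.16  0.97  4.47] now [-0.03  0.99  4.47]
```

Call:
arm_command(
  commands="1 0 0 0 -.75;1 0 0 0 -.7;1 -.08 .5 .6 0;1 -.08 .47 .8 0;1 0 0 .8 0;1 0 0 .8 0;1 0 0 .7 0;1 0 0 .5 0;1 0 0 .25 0;1 0 0 .02 0",
)

```text
t: 19.2
tcp_pos: [621.0, -150.7, 28.7]
tool_rot: [0.877, 0.481, -0.0, -0.0]
force: [0.4, 0.8, 0.6]
opening: 1.003
finger_force: 0.0
```

Call:
arm_command(
  commands="1 0 0 0 0;-1 0 0 0 0;-1 0 0 0 0;-1 0 0 0 0;-1 0 0 0 0;-1 0 0 0 0;-1 0 0 0 0;-1 0 0 0 0;-1 0 0 0 0;-1 0 0 0 0",
)

```text
t: 20.45
tcp_pos: [620.9, -150.7, 28.9]
tool_rot: [0.877, 0.481, 0.0, -0.0]
force: [-0.6, -0.5, 0.9]
opening: 0.528
finger_force: 15.0
```

```bash
python3 -c "
from h import *
plan(620.9,-150.2,29,-32.5)
plan(639.2,106.7,100,-32.5)"
```

```text
t 20.45 tcp [ 620.9 -150.7   28.9] yawY -32.5 q [-0.27  0.57  1.9   0.    0.67  0.29] op 0.528 F [-0.6 -0.5  0.9] turn/5deg -0.0 shift/30 after turn [ 0.01 -0.01 -0.  ] now [ 0.01 -0.01 -0.  ]
t 20.45 tcp [ 620.9 -150.7   28.9] yawY -32.5 q [-0.27  0.57  1.9   0.    0.67  0.29] op 0.528 F [-0.6 -0.5  0.9] turn/5deg -0.0 shift/30 after turn [ 7.56 -4.1  -2.37] now [ 7.56 -4.1  -2.37]
```

Call:
arm_command(
  commands="-1 0 0 -.2 0;-1 0 0 -.8 0;-1 0 0 -1 0;-1 .6 -.3 -.8 0;-1 .95 -.52 -.2 0;-1 .95 -.52 0 0;-1 .95 -.52 0 0;-1 .95 -.52 0 0;-1 .95 -.52 0 0;-1 .95 -.52 0 0",
)

```text
t: 21.7
tcp_pos: [636.0, 64.9, 119.2]
tool_rot: [0.877, 0.481, 0.0, 0.0]
force: [-0.3, 0.6, -0.7]
opening: 0.522
finger_force: 15.0
```

Call:
arm_command(
  commands="-1 .8 -.4 0 0;-1 .46 -.28 0 0;-1 0 0 0 0;-1 0 0 .4 0;-1 0 0 .7 0;-1 0 0 .7 0;-1 0 0 .5 0;-1 0 0 .3 0;-1 0 0 .2 0;-1 0 0 0 0",
)

```text
t: 22.95
tcp_pos: [639.2, 106.6, 34.8]
tool_rot: [0.877, 0.481, -0.0, -0.0]
force: [-0.5, -0.2, -1.0]
opening: 0.526
finger_force: 15.0
```

```bash
python3 -c "
from h import *
plan(639.2,106.7,29,-32.5)"
```

```text
t 22.95 tcp [639.2 106.6  34.8] yawY -32.5 q [0.13 0.57 1.89 0.   0.68 0.7 ] op 0.526 F [-0.5 -0.2 -1. ] turn/5deg -0.0 shift/30 after turn [ 0.   -0.    0.19] now [ 0.   -0.    0.19]
```

Call:
arm_command(
  commands="-1 0 0 .08 0;-1 0 0 .05 0;-1 0 0 .03 0;-1 0 0 .02 0;-1 0 0 .01 0;-1 0 0 0 0;-1 0 0 0 0;-1 0 0 0 0;-1 0 0 0 0;-1 0 0 0 0",
)

```text
t: 24.2
tcp_pos: [639.1, 106.6, 29.2]
tool_rot: [0.877, 0.481, -0.0, -0.0]
force: [-0.2, -1.1, -0.6]
opening: 0.523
finger_force: 15.0
```

Call:
arm_command(
  commands="-1 0 0 .01 0;-1 0 0 .007 0;-1 0 0 0 0;-1 0 0 0 0;-.3 0 0 0 0;0 0 0 0 0;.3 0 0 0 0;1 0 0 0 0;1 0 0 0 0;1 0 0 0 0",
)

```text
t: 25.45
tcp_pos: [639.2, 106.6, 28.6]
tool_rot: [0.877, 0.481, -0.0, 0.0]
force: [0.4, 0.3, 0.8]
opening: 0.932
finger_force: 0.0
```

Call:
arm_command(
  commands="1 0 0 -.3 0;1 0 0 -.8 0;1 0 0 -1 0;1 0 0 -1 0;1 0 0 -1 0;1 0 0 -.3 0;1 0 0 0 0;1 0 0 0 0;1 0 0 0 0;1 0 0 0 0",
)

```text
t: 26.7
tcp_pos: [638.9, 106.6, 160.0]
tool_rot: [0.877, 0.481, -0.0, -0.0]
force: [-0.5, 0.7, -1.6]
opening: 1.0
finger_force: 0.0
```

```bash
python3 - <<'E'
from h import *
st,p=look('s2',580,700,45,165,5,20)
print(dish(p,st,'green',637,105),pose(p,st)[:3,3])
for b in models.boxes_of('watch_steel',p)[:1]: print(b,ray2w(p,b['point'],20,st))
plan(430,-150,160,90,1)
E
```

```text
[[639.5 107.8  89.1  89.5]] [678.8032524  170.43373415 313.06779896]
t 26.8 tcp [639.  106.6 160.3] yawY -32.5 q [ 0.13  0.39  1.87 -0.    0.88  0.7 ] op 1.0 F [-0.4 -0.2  0.5] turn/5deg 11.5 shift/30 after turn [-6.97  8.55  0.01] now [-1.096e+01 -1.280e+00  1.000e-02]
t 26.8 tcp [639.  106.6 160.3] yawY -32.5 q [ 0.13  0.39  1.87 -0.    0.88  0.7 ] op 1.0 F [-0.4 -0.2  0.5] turn/5deg -24.5 shift/30 after turn [ 6.97 -8.55  0.01] now [-1.096e+01 -1.280e+00  1.000e-02]
```

View pics/s2.png

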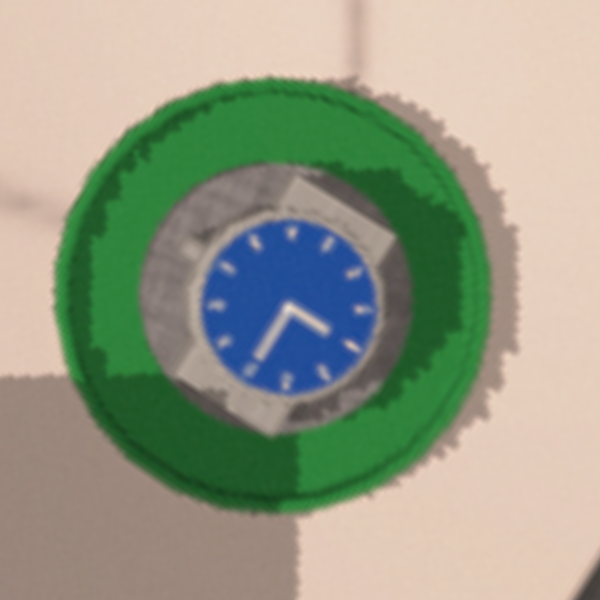

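Call:
arm_command(
  commands="1 -.9 -.06 0 .96;1 -.9 .01 0 .96;1 -.9 .09 0 .96;1 -.89 .16 0 .96;1 -.87 .24 0 .96;1 -.85 .31 0 .96;1 -.82 .38 0 .96;1 -.78 .44 0 .96;1 -.74 .51 0 .96;1 -.7 .57 0 .96",
)

```text
t: 28.05
tcp_pos: [477.7, -111.5, 160.7]
tool_rot: [0.997, 0.081, 0.0, 0.0]
force: [0.3, -0.6, -1.3]
opening: 0.999
finger_force: 0.0
```

Call:
arm_command(
  commands="1 -.65 .63 0 .96;1 -.59 .68 0 .96;1 0 0 0 0;1 0 0 0 0;1 0 0 0 0;1 0 0 0 0;1 0 0 0 0;1 0 0 0 0;1 0 0 0 0;1 0 0 0 0",
)

```text
t: 29.3
tcp_pos: [446.1, -154.5, 160.7]
tool_rot: [1.0, -0.001, 0.0, -0.0]
force: [-1.2, -0.6, -0.8]
opening: 0.998
finger_force: 0.0
```

```bash
python3 - <<'E'
from h import *
st,p=look('k1',386,506,-214,-94,5,20)
print(dish(p,st,'red',446,-154),pose(p,st)[:3,3])
for b in models.boxes_of('watch_black',p)[:1]: print(b,ray2w(p,b['point'],20,st))
plan(446,-156,29,-90)
E
```

```text
[[ 445.6 -154.2   90.7   90.9]] [ 520.68192139 -154.34510932  313.7675315 ]
{'point': [323.2, 187.9], 'confidence': 0.88} [ 445.10371842 -158.63466847   20.        ]
t 29.4 tcp [ 446.1 -154.5  160.7] yawY -90.1 q [-0.38  0.13  2.22 -0.    0.8   1.19] op 0.999 F [ 0.5  0.3 -0.2] turn/5deg -0.02 shift/30 after turn [-0.    0.05  4.39] now [-0.    0.05  4.39]
```

View pics/k1.png

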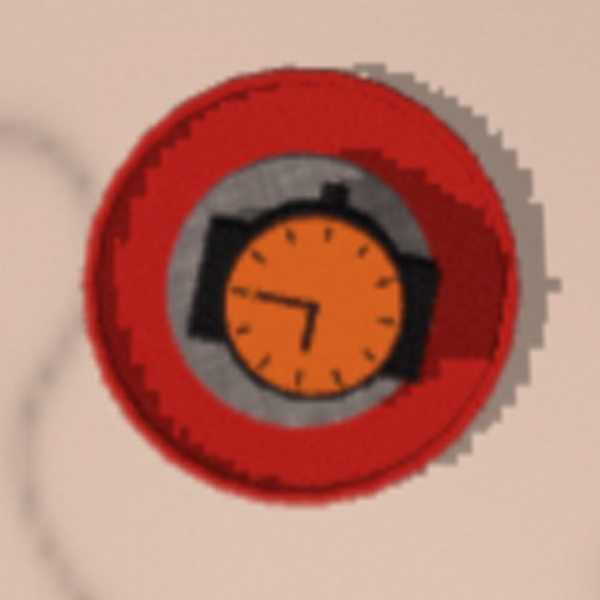

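```bash
python3 -c "
from h import *
plan(445,-156.9,29,-100.5)"
```

```text
t 29.4 tcp [ 446.1 -154.5  160.7] yawY -90.1 q [-0.38  0.13  2.22 -0.    0.8   1.19] op 0.999 F [ 0.5  0.3 -0.2] turn/5deg 2.08 shift/30 after turn [-0.02  0.08  4.39] now [-0.04  0.08  4.39]
```

Call:
arm_command(
  commands="1 0 0 .3 .7;1 0 0 .7 .7;1 -.02 .08 .8 .68;1 0 0 .8 0;1 0 0 .8 0;1 0 0 .6 0;1 0 0 .3 0;1 0 0 .09 0;1 0 0 0 0;1 0 0 0 0",
)

```text
t: 30.65
tcp_pos: [445.6, -157.0, 29.5]
tool_rot: [0.996, -0.092, 0.0, 0.0]
force: [0.3, -0.3, -0.6]
opening: 0.999
finger_force: 0.0
```

Call:
arm_command(
  commands="-1 0 0 0 0;-1 0 0 0 0;-1 0 0 0 0;-1 0 0 0 0;-1 0 0 0 0;-1 0 0 0 0;-1 0 0 0 0;-1 0 0 0 0;-1 0 0 0 0;-1 0 0 0 0",
)

```text
t: 31.9
tcp_pos: [445.2, -156.8, 29.0]
tool_rot: [0.996, -0.092, -0.0, -0.0]
force: [0.1, 0.2, -0.1]
opening: 0.525
finger_force: 15.0
```

```bash
python3 -c "
from h import *
plan(445,-156.9,29,-100.5)
plan(620.4,-147,29,-100.5)"
```

```text
t 31.9 tcp [ 445.2 -156.8   29. ] yawY -100.5 q [-0.39  0.39  2.24  0.    0.51  1.37] op 0.525 F [ 0.1  0.2 -0.1] turn/5deg -0.0 shift/30 after turn [-0.01  0.   -0.  ] now [-0.01  0.   -0.  ]
t 31.9 tcp [ 445.2 -156.8   29. ] yawY -100.5 q [-0.39  0.39  2.24  0.    0.51  1.37] op 0.525 F [ 0.1  0.2 -0.1] turn/5deg -0.0 shift/30 after turn [ 5.68 -1.39 -0.  ] now [ 5.68 -1.39 -0.  ]
```

Call:
arm_command(
  commands="-1 0 0 -.2 0;-1 0 0 -.8 0;-1 0 0 -1 0;-1 .4 -.1 -.5 0;-1 .95 -.23 0 0;-1 .95 -.23 0 0;-1 .95 -.23 0 0;-1 .95 -.23 0 0;-1 .8 -.2 0 0;-1 .5 -.12 0 0",
)

```text
t: 33.15
tcp_pos: [615.7, -147.3, 104.2]
tool_rot: [0.996, -0.092, 0.0, 0.0]
force: [-0.6, -0.1, -0.7]
opening: 0.525
finger_force: 15.0
```

Call:
arm_command(
  commands="-1 .18 -.05 0 0;-1 0 0 0 0;-1 0 0 .4 0;-1 0 0 .7 0;-1 0 0 .6 0;-1 0 0 .4 0;-1 0 0 .2 0;-1 0 0 .08 0;-1 0 0 0 0;-1 0 0 0 0",
)

```text
t: 34.4
tcp_pos: [620.7, -147.0, 33.1]
tool_rot: [0.996, -0.092, 0.0, 0.0]
force: [-0.2, 1.0, -0.6]
opening: 0.523
finger_force: 15.0
```

```bash
python3 -c "
from h import *
plan(620.4,-147,29,-100.5)"
```

```text
t 34.4 tcp [ 620.7 -147.    33.1] yawY -100.5 q [-0.27  0.56  1.91  0.    0.67  1.49] op 0.523 F [-0.2  1.  -0.6] turn/5deg -0.0 shift/30 after turn [-0.01  0.    0.14] now [-0.01  0.    0.14]
```

Call:
arm_command(
  commands="-1 0 0 .06 0;-1 0 0 .03 0;-1 0 0 .02 0;-1 0 0 .01 0;-1 0 0 .007 0;-1 0 0 0 0;-1 0 0 0 0;-1 0 0 0 0;-1 0 0 0 0;-1 0 0 0 0",
)

```text
t: 35.65
tcp_pos: [620.4, -146.9, 29.0]
tool_rot: [0.996, -0.092, -0.0, -0.0]
force: [-2.7, 1.2, 5.6]
opening: 0.525
finger_force: 15.0
```

Contact made; release and rise.

Call:
arm_command(
  commands="-.3 0 0 0 0;0 0 0 0 0;.3 0 0 0 0;1 0 0 0 0;1 0 0 0 0;1 0 0 0 0;1 0 0 -.3 0;1 0 0 -.8 0;1 0 0 -1 0;1 0 0 -1 0",
)

```text
t: 36.9
tcp_pos: [620.4, -146.9, 123.3]
tool_rot: [0.996, -0.092, 0.0, 0.0]
force: [0.2, -0.2, -0.1]
opening: 1.002
finger_force: 0.0
```

Call:
arm_command(
  commands="1 0 0 -.9 0;1 0 0 -.3 0;1 0 0 0 0;1 0 0 0 0;1 0 0 0 0;1 0 0 0 0;1 0 0 0 0;1 0 0 0 0;1 0 0 0 0;1 0 0 0 0",
)

```text
t: 38.15
tcp_pos: [620.4, -146.9, 157.8]
tool_rot: [0.996, -0.092, 0.0, 0.0]
force: [-0.6, -0.4, -0.5]
opening: 1.001
finger_force: 0.0
```

```bash
python3 - <<'E'
from h import *
st,p=look('k2',560,680,-207,-87,5,20)
print(pose(p,st)[:3,3])
for b in models.boxes_of('watch_black',p)[:1]: print(b,ray2w(p,b['point'],20,st))
plan(473,230,43.1,57,1)
E
```

```text
[ 693.68219268 -160.31807659  310.88096621]
{'point': [319.6, 187.5], 'confidence': 0.95} [ 620.32435399 -147.5991553    20.        ]
t 38.25 tcp [ 620.4 -146.9  157.8] yawY -100.5 q [-0.27  0.38  1.9   0.    0.87  1.49] op 1.001 F [0.3 0.1 0.5] turn/5deg 4.5 shift/30 after turn [-10.96  -7.86   3.82] now [ -7.12 -11.46   3.82]
t 38.25 tcp [ 620.4 -146.9  157.8] yawY -100.5 q [-0.27  0.38  1.9   0.    0.87  1.49] op 1.001 F [0.3 0.1 0.5] turn/5deg -31.5 shift/30 after turn [10.96  7.86  3.82] now [ -7.12 -11.46   3.82]
```

View pics/k2.png

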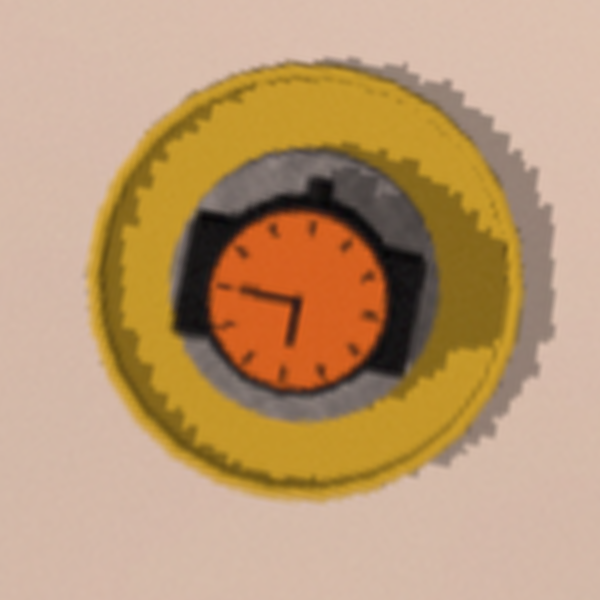

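Call:
arm_command(
  commands="1 0 0 0 .9;1 0 0 0 .9;1 0 0 0 .9;1 0 0 0 .9;1 0 0 0 .9;1 -.96 -.69 0 0;1 -1 -.72 0 0;1 -1 -.72 0 0;1 -1 -.72 0 0;1 -1 -.72 0 0",
)

```text
t: 39.5
tcp_pos: [553.5, 25.0, 157.9]
tool_rot: [0.959, -0.284, 0.0, -0.0]
force: [0.0, 0.2, 0.8]
opening: 0.998
finger_force: 0.0
```

Call:
arm_command(
  commands="1 -1 -.72 0 0;1 -1 -.72 0 0;1 -1 -.72 0 0;1 -1 -.71 0 0;1 -1 -.71 0 0;1 -1 -.71 0 0;1 0 0 0 0;1 0 0 0 0;1 0 0 0 0;1 0 0 0 0",
)

```text
t: 40.75
tcp_pos: [473.4, 229.4, 157.8]
tool_rot: [0.959, -0.285, -0.0, 0.0]
force: [-0.4, 0.2, -0.1]
opening: 0.998
finger_force: 0.0
```

```bash
python3 -c "
from h import *
plan(473,230,43.2,57)
st,p=look('b3',400,545,160,305,4,34)"
```

```text
t 40.75 tcp [473.4 229.4 157.8] yawY -123.1 q [ 0.41  0.21  2.12 -0.    0.81  2.55] op 0.998 F [-0.4  0.2 -0.1] turn/5deg -0.02 shift/30 after turn [-0.02 -0.01  3.82] now [-0.02 -0.01  3.82]
```

View pics/b3.png

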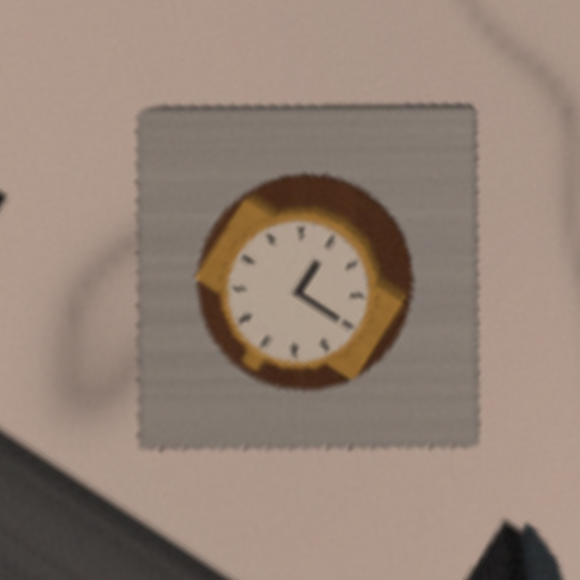

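Call:
arm_command(
  commands="1 -.03 -.01 .4 0;1 0 0 .7 0;1 0 0 .8 0;1 0 0 .8 0;1 0 0 .6 0;1 0 0 .4 0;1 0 0 .11 0;1 0 0 0 0;-1 0 0 0 0;-1 0 0 0 0",
)

```text
t: 42.05
tcp_pos: [472.9, 230.8, 44.0]
tool_rot: [0.959, -0.284, 0.0, -0.0]
force: [0.4, 0.6, -0.4]
opening: 0.808
finger_force: 0.0
```

Call:
arm_command(
  commands="-1 0 0 0 0;-1 0 0 0 0;-1 0 0 0 0;-1 0 0 0 0;-1 0 0 0 0;-1 0 0 0 0;-1 0 0 0 0;-1 0 0 0 0;-1 0 0 0 0;-1 0 0 0 0",
)

```text
t: 43.3
tcp_pos: [472.6, 230.7, 43.5]
tool_rot: [0.959, -0.284, 0.0, -0.0]
force: [-1.5, -2.0, 4.0]
opening: 0.525
finger_force: 15.0
```

```bash
python3 -c "
from h import *
plan(445.6,-154.2,29.1,57)"
```

```text
t 43.3 tcp [472.6 230.7  43.5] yawY -123.0 q [0.41 0.42 2.13 0.   0.59 2.56] op 0.525 F [-1.5 -2.   4. ] turn/5deg -0.0 shift/30 after turn [ 6.23 11.25  0.48] now [ 6.24 11.25  0.48]
```

Call:
arm_command(
  commands="-1 0 0 -.2 0;-1 0 0 -.8 0;-1 0 0 -1 0;-1 .25 .4 -.5 0;-1 .53 .95 0 0;-1 .53 .95 0 0;-1 .53 .95 0 0;-1 .53 .95 0 0;-1 .53 .95 0 0;-1 .53 .95 0 0",
)

```text
t: 44.55
tcp_pos: [458.4, 19.5, 118.2]
tool_rot: [0.959, -0.284, -0.0, 0.0]
force: [0.8, 0.1, -0.5]
opening: 0.525
finger_force: 15.0
```

Call:
arm_command(
  commands="-1 .53 .95 0 0;-1 .53 .95 0 0;-1 .53 .95 0 0;-1 .53 .95 0 0;-1 .45 .85 0 0;-1 .24 .5 0 0;-1 0 0 0 0;-1 0 0 .3 0;-1 0 0 .6 0;-1 0 0 .6 0",
)

```text
t: 45.8
tcp_pos: [445.5, -153.4, 72.5]
tool_rot: [0.959, -0.284, -0.0, -0.0]
force: [-0.2, -0.4, -0.6]
opening: 0.527
finger_force: 15.0
```

```bash
python3 -c "
from h import *
plan(445.6,-154.2,29.1,57)"
```

```text
t 45.8 tcp [ 445.5 -153.4   72.5] yawY -123.0 q [-0.38  0.3   2.24  0.    0.6   1.76] op 0.527 F [-0.2 -0.4 -0.6] turn/5deg 0.01 shift/30 after turn [0.02 0.02 1.45] now [0.02 0.02 1.45]
```

Call:
arm_command(
  commands="-1 .02 .02 .4 0;-1 0 0 .4 0;-1 0 0 .3 0;-1 0 0 .15 0;-1 0 0 .06 0;-1 0 0 .03 0;-1 0 0 .02 0;-1 0 0 0 0;-1 0 0 0 0;-1 0 0 0 0",
)

```text
t: 47.05
tcp_pos: [445.9, -155.2, 32.7]
tool_rot: [0.959, -0.284, 0.0, -0.0]
force: [-0.6, 0.3, -0.7]
opening: 0.525
finger_force: 15.0
```

Call:
arm_command(
  commands="-1 0 -.02 .05 0;-1 0 -.01 .03 0;-1 0 0 .01 0;-1 0 0 0 0;-1 0 0 0 0;-1 0 0 0 0;-1 0 0 0 0;-1 0 0 0 0;-1 0 0 0 0;-1 0 0 0 0",
)

```text
t: 48.3
tcp_pos: [446.3, -154.4, 30.0]
tool_rot: [0.959, -0.284, -0.0, -0.0]
force: [0.3, 0.5, -0.6]
opening: 0.526
finger_force: 15.0
```

Call:
arm_command(
  commands="-1 -.02 0 .01 0;-1 0 0 .01 0;-1 0 0 .005 0;-1 0 0 0.005 0;-1 0 0 0 0;-1 0 0 0 0;-1 0 0 0 0;-1 0 0 0 0;-1 0 0 0 0;-1 0 0 0 0",
)

```text
t: 49.55
tcp_pos: [445.7, -154.0, 29.5]
tool_rot: [0.959, -0.284, -0.0, -0.0]
force: [-4.4, 1.7, 13.4]
opening: 0.527
finger_force: 15.0
```

Contact; release.

Call:
arm_command(
  commands="-.3 0 0 0 0;0 0 0 0 0;.3 0 0 0 0;1 0 0 0 0;1 0 0 0 0;1 0 0 0 0;1 0 0 -.3 0;1 0 0 -.8 0;1 0 0 -1 0;1 0 0 -1 0",
)

```text
t: 50.8
tcp_pos: [445.7, -154.0, 123.5]
tool_rot: [0.959, -0.284, 0.0, 0.0]
force: [0.4, 0.1, 0.2]
opening: 1.001
finger_force: 0.0
```

Call:
arm_command(
  commands="1 0 0 -.9 0;1 0 0 -.3 0;1 0 0 0 0;1 0 0 0 0;1 0 0 0 0;1 0 0 0 0;1 0 0 0 0;1 0 0 0 0;1 0 0 0 0;1 0 0 0 0",
)

```text
t: 52.05
tcp_pos: [445.8, -154.0, 158.1]
tool_rot: [0.959, -0.284, 0.0, 0.0]
force: [0.7, -0.8, -1.0]
opening: 1.002
finger_force: 0.0
```

```bash
python3 - <<'E'
from h import *
st,p=look('g2',386,506,-214,-94,5,20)
print(pose(p,st)[:3,3],dish(p,st,'red',446,-154))
for b in models.boxes_of('watch_gold',p)[:1]: print(b,ray2w(p,b['point'],20,st))
p=cams.camera('top');a=rectify(p,15,380,700,-230,290,1.5)
save('fin.png',a)
E
```

```text
[ 508.20754486 -194.68722268  311.17195288] [[ 445.4 -154.4   90.7   91. ]]
{'point': [320.2, 184.6], 'confidence': 0.55} [ 447.30446928 -156.83702771   20.        ]
```

View pics/g2.png

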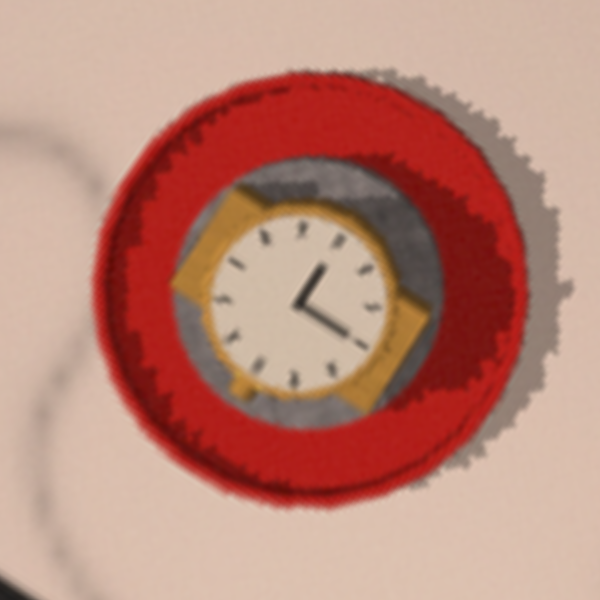

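View pics/fin.png

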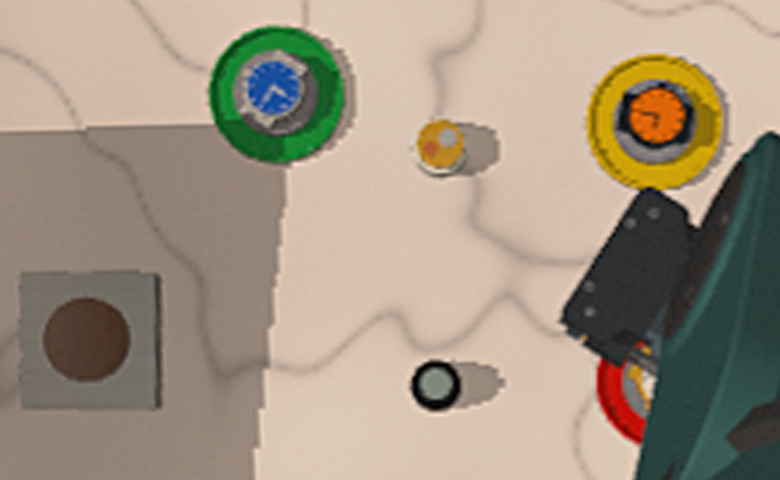

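```bash
python3 -c "
from h import *
print(ticket.sign_off())"
```

```text
the job is handed in; nothing more can be done
None
```

The job is handed in at about 52 s of the 109 s allowed: gold is in the red dish, steel in the green and black in the yellow, each face up and within about 1 mm of its pad centre by the camera, with the cup and loupe where they were; the sign-off returned no verdict.

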